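# Set and lock the indexing dial

### The arm

A 7-joint arm with a two-finger parallel gripper is mounted at the origin on a cart in front of the work surface, level with it; the furniture and walls round the work are solid. World frame = base frame: x ahead of the robot, y to its left, z up, the work surface at z = 0. Lengths are in m, angles in rad, forces in N, time in s.
With the tool pointing down it reaches from about 0.4 to 0.875 m from the base axis. Payload 19.3 kg.
Tool frame: the origin (TCP) lies midway between the tips of the shut fingers; the grasp point (between the pads) lies 19 mm behind it; z points along the fingers, y is the line along which they close (so a half turn about z gives the same grasp; the last joint's range is limited). The gripper opens to 85 mm and grips with 20 to 120 N. Pads are 22 mm wide; open, the fingers measure 114 mm over their backs; the gripper's body (76 mm by 85 mm) begins 54 mm behind the grasp point. The pads swing forward as they close: fully open they stand 13 mm farther back than shut.
Start: joints at [1.193, 0.521, -0.036, 1.599, 0.021, 1.021, -0.113], TCP at [0.189, -0.596, 0.231] pointing down, gripper open.
Joint ranges: [-2.91, 2.91], [-0.3, 2.13], [-1.5, 1.42], [0.17, 2.43], [-1.26, 4.41], [0.16, 1.93], [-2.52, 2.52]. Speed limits (rad/s): [1.89, 1.89, 2.39, 2.39, 3.01, 3.01, 3.01].

### API

Orientations are given as [roll, pitch, yaw] about the fixed x, y, z axes, in that order (R = Rz(yaw) Ry(pitch) Rx(roll)).
In Python, from workcell import bot gives the robot as it stands.
- The arm moves only by the tool move_arm, never from a script. Its argument "series" is a list of rows, each a list of 3 entries, a list of its own where there are three numbers: the shift along the tool's x, y, z in cm, then the turn, a rotation vector about the tool's x, y, z in rad, then the opening in per cent of the stroke, from 0 (shut) to 100 (fully open). A call has 1 to 20 rows; each row is the pose to reach, as a shift and turn from the pose commanded when the call began, along the tool's axes at that moment; what a row does not reach only later rows make up. A row lasts 1/12 s, in which the tool goes at most 41.7 mm and 7.16 degrees, less where a joint would pass 70% of its speed; a pose out of reach is approached as far as the arm can. A call with a gripper value outside its range is refused whole. The fingers move at their own pace and stop on an object; "squeeze" is the grip in N (left out, the last holds). Time passes only in rows, so rows that repeat a pose let the fingers close. It gives the time, the measured TCP pose, the force, the opening and the grip force at its end, in the units of the state.
- bot.observe(): the state, without advancing time (a new reading comes with each control period).
- bot.grab_frame(name): name is "side" or "top" or "wrist"; returns (picture, depth): 400x640x3 uint8, red, green, blue; 400x640 float32, m along the optical axis (not along the pixel's ray), 0 where there is no reading.
- bot.camera_params(name): a dict with "fovy" (degrees; the focal length in pixels is half the picture's height over the tangent of half this angle, whatever the lens; pixels are square), "cx", "cy" (the principal point, pixels), "dist_coeffs" ([k1, k2, p1, p2, k3] as OpenCV has them; the pictures are not rectified), "R" (3x3) and "t" (3): a world point X has camera coordinates R X + t; the wrist camera has in their place "tool_from_camera" (4x4, takes a point from camera to tool coordinates, whose origin is the TCP and whose axes are the flange's). Camera axes: x right, y down, z forward; pixel columns grow to the right and rows downward; lengths in m; the calibration is good to about 2 mm. A picture is of the moment at which its call begins: read the wrist's pose just before it. camera_params takes no time and is no camera call.
- bot.job_done(): hands the job in; it is judged then, once.
Trained networks look in the newest picture that a camera, given by its name, has taken for a name from the list of things; names that differ only in an ending like _2 or _b are one class to them, and where a whole thing is asked for, a point or a joint stands for the part that bears it (a point fixed in the world has none). Each returns a list of dicts, best first, with "conf" (0 to 1); they miss things now and then, are a little off and sometimes report something else, mostly with a low value. They report only what shows in the picture. A call takes as long as a camera call.
- bot.find_in(camera, thing): "bbox" ([left, top, right, bottom] in pixels, round what is visible of it).
- bot.trace(camera, thing): "mask" (400x640 bool, what is visible of it) and "bbox" ([left, top, right, bottom] in pixels, round what is visible of it).
The state is a dict: "clock": time; "qpos": joint angles; "qd": joint speeds; "joint_efforts": joint torques, N m; "position": TCP position; "tool_rot": TCP orientation; "force": force on the tool from outside, world axes, zero at the start; "moment": the same for the moment, N m; "grip_width": finger opening in m; "finger_force": force on a finger pad.
Only numpy, scipy, OpenCV 4.12 (cv2) and the standard library are available. Lean on these libraries where they do the work, as an engineer would, in place of code of your own. Each camera call takes 0.05 s, during which the arm holds its last target. There are 200 camera calls.

### The job

Set the indexing head on the worktop to zero: push its three-armed dial round, either way, until the index line on the marked arm lines up with the long T-shaped zero line on the scale ring. Leave the dial there, then push the lock slide's tab fully in towards the dial. Only push with the fingers, never pinch the dial or the tab, and leave the other things around the head where they are.

Things in the scene. Friction and masses are not known exactly. Their poses are not given: they have to be found in the camera images.
- index_base: Indexing head, fixed to the worktop: grey round base 174 mm across, 22 mm high, with three foot lugs and an ear for the lock slide; on it a fixed aluminium scale ring 162 mm across, top 32 mm above the worktop; on that the black three-armed dial. Origin under the dial's axis, on the worktop; the ear points 135 degrees counter-clockwise from its x axis.
- dial_hub (a point): Centre of the dial's hub top, on its vertical axis, 64 mm above the worktop. The black dial is a disc 120 mm across, top 34 mm above the worktop, with a hub 42 mm across and three radial arms 120 degrees apart. Each arm is 26 mm wide, ends 53 mm from the axis and rises to 60 mm above the worktop, with upright flanks; the notches between arms are about 60 mm wide at 42 mm from the axis.
- index_mark (a point): Point at the dial's rim, 62 mm from its axis, 34 mm above the worktop, at the outer end of the white index line. The line, 4 mm wide, runs out along the top and end of one arm (the marked arm) and over the disc to its rim; the other two arms are plain. The point turns with the dial.
- zero_line (a point): Point at the inner end of the scale ring's zero line, 62 mm from the dial's axis, 34 mm above the worktop: index_mark comes to this point when the marks line up. It is black, 4 mm wide, 17 mm long, with a 14 mm crossbar near its outer end (a T); the 23 other lines, 15 degrees apart, are 1 mm wide and 6 mm long. The ring does not turn; its zero line's direction differs between starts.
- index_dial (a joint): Angle of the dial about its vertical axis, rad, growing counter-clockwise seen from above; it turns freely either way for a full turn. It needs about 0.15 N m (4 N at 42 mm) and stays where it is left, with no spring and no detent.
- lock_tab (a point): Middle of the outer face (turned away from the dial) of the lock slide's upright steel tab, 46 mm above the worktop, 132 mm from the dial's axis when out, 114 mm when fully in. The tab is 34 mm wide, 12 mm thick, top 60 mm above the worktop; slide and rails below it are under 34 mm high. It runs level, straight towards the dial's axis, between rails on an ear of the base that ends 141 mm from the axis.
- lock_slide (a joint): Travel of the lock slide, m: 0 out (the start), 0.018 fully in against its stop. It needs about 3 N and stays where it is left; it does not move the dial.
- loupe: Bystander: black watchmaker's loupe, 36 mm across, 33 mm high, loose on the worktop behind the head; origin at the centre of its underside.
- pin_tin: Bystander: round open metal tin, the one nearest the head, 64 mm across, 31 mm high, loose behind and left of the head; origin at the centre of its underside.
- lock_cylinder: Bystander: brass-coloured lock cylinder lying loose left of the head, 65 x 33 x 17 mm; origin at the centre of its underside.

How it is judged:
On the way, in this order (a step that is already met when the one before it is completed fails the run):
1. the dial stands still with its index line on the zero line (within 3 mm at the rim) while the lock slide is still out (horizontal distance between index_mark and zero_line below 0.003 m and velocity of joint index_dial between -0.05 and 0.05 rad/s and value of joint lock_slide below 0.006 m), for 0.3 s.
2. the lock slide is pushed fully in (value of joint lock_slide above 0.0155 m), for 0.2 s.
At the end, for the whole second after the job is handed in: The index line stands at the zero line within 3 mm at the rim, the dial is at rest, and the lock slide is in to within 2.5 mm of its stop (horizontal distance between index_mark and zero_line below 0.003 m and velocity of joint index_dial between -0.05 and 0.05 rad/s and value of joint lock_slide above 0.0155 m); the robot touches nothing.
It fails at once if the dial is pinched: both flanks of one arm are gripped at once (each arm has two halves, parted along its middle: c0 and c1, c2 and c3, c4 and c5) ((contact force between the fingers and index_dial_c0 above 3 N and contact force between the fingers and index_dial_c1 above 3 N) or (contact force between the fingers and index_dial_c2 above 3 N and contact force between the fingers and index_dial_c3 above 3 N) or (contact force between the fingers and index_dial_c4 above 3 N and contact force between the fingers and index_dial_c5 above 3 N)).
It fails at once if the tab of the lock slide is pinched from both sides (contact force between the fingers and lock_slide_c0 above 3 N and contact force between the fingers and lock_slide_c1 above 3 N).
It fails at once if the loupe is moved more than 20 mm or lifted (distance of loupe from where it was at the start of the episode above 0.02 m).
It fails at once if the pin tin is moved more than 20 mm or lifted (distance of pin_tin from where it was at the start of the episode above 0.02 m).
It fails at once if the lock cylinder is moved more than 20 mm or lifted (distance of lock_cylinder from where it was at the start of the episode above 0.02 m).
It also fails if it takes over 42 s, if anything falls off the work surface, if the arm or the gripper's body presses on something with over 40 N, if the wrist force passes 120 N, or if a joint passes its speed limit or range.

## Working session

There is one attempt and no reset: what is moved stays moved. The work goes in short steps, Python scripts to look and compute and a tool call to move; the robot and the scene stay as the last step left them, time stands still between calls to the robot, and variables do not carry over. Pictures are saved under pics/ and viewed, at most 10 in all, crops included, and the job is handed in when it is done.

Besides the shell and the picture viewer there is one more tool, called after "Request:" as name(argument=value, ...) on one line, values as JSON. move_arm: Moves the arm, as the interface text tells. Its arguments: {"type":"object","properties":{"series":{"type":"array"},"squeeze":{"type":"number"}},"required":["series"]}

```bash
mkdir -p pics; ls; cat > h.py <<'E'
import numpy as np, cv2
from workcell import bot
from scipy.spatial.transform import Rotation as Ro
def cam(n):
    c=bot.camera_params(n); f=200/np.tan(np.radians(c["fovy"])/2)
    K=np.array([[f,0,c["cx"]],[0,f,c["cy"]],[0,0,1]]); return c,K,np.array(c["dist_coeffs"],float)
def ext(n,s=None):
    c=bot.camera_params(n)
    if n!="wrist": return np.array(c["R"]),np.array(c["t"])
    T=np.eye(4);T[:3,:3]=Ro.from_euler("xyz",s["tool_rot"]).as_matrix();T[:3,3]=s["position"]
    M=np.linalg.inv(T@np.array(c["tool_from_camera"])); return M[:3,:3],M[:3,3]
def at_z(n,uv,z,s=None):
    c,K,d=cam(n);R,t=ext(n,s)
    p=cv2.undistortPoints(np.array(uv,float).reshape(-1,1,2),K,d).reshape(-1,2)
    r=np.c_[p,np.ones(len(p))]@R; o=-R.T@t
    return o+r*((z-o[2])/r[:,2])[:,None]
def proj(n,X,s=None):
    c,K,d=cam(n);R,t=ext(n,s)
    return cv2.projectPoints(np.array(X,float).reshape(-1,3),cv2.Rodrigues(R)[0],t,K,d)[0].reshape(-1,2)
E
python3 - <<'E'
from h import *
s=bot.observe();print(s)
for n in("top","side"):
    im,d=bot.grab_frame(n);cv2.imwrite(f"pics/{n}0.png",im[:,:,::-1])
    for th in("index_base","dial_hub","index_mark","zero_line","lock_tab","loupe","pin_tin","lock_cylinder"):
        try:
            r=bot.find_in(n,th)
            for q in r[:2]:
                b=q["bbox"];c=[(b[0]+b[2])/2,(b[1]+b[3])/2];print(n,th,round(q["conf"],2),np.round(b),np.round(at_z(n,c,.034)[0],3))
        except Exception as e: print(th,e)
E
```

```text
pics
{'clock': 0.0, 'qpos': array([ 1.19280801,  0.52200148, -0.03633688,  1.59999293,  0.02121278,
        1.02112349, -0.1128009 ]), 'qd': array([-0.00039309, -0.00047278, -0.00011851,  0.00115873,  0.00132603,
        0.00014555, -0.00015431]), 'joint_efforts': array([ 1.28982309e-03, -9.27102041e+01,  1.98053330e+00, -3.69934130e+01,
        1.80638098e-02,  8.04210606e-03,  3.72427814e-05]), 'position': array([ 0.18920834, -0.59531648,  0.23073885]), 'tool_rot': array([-3.14045628e+00,  8.83554429e-05,  3.07792115e-01]), 'force': array([-0.86147218, -0.02736323, -0.33608892]), 'moment': array([-0.02936626,  0.01958251, -0.04585641]), 'finger_force': 0.0, 'grip_width': 0.08549323241756529}
top dial_hub 0.66 [310. 200. 366. 257.] [0.499 0.239 0.034]
top dial_hub 0.58 [301. 121. 326. 152.] [0.7   0.296 0.034]
top index_mark 0.72 [312. 201. 366. 257.] [0.498 0.237 0.034]
top index_mark 0.2 [299. 193. 375. 264.] [0.499 0.241 0.034]
top zero_line 0.78 [298. 191. 377. 266.] [0.499 0.24  0.034]
top zero_line 0.22 [297. 270. 319. 286.] [0.395 0.299 0.034]
top lock_tab 0.73 [312. 200. 364
[... 181 characters left out ...]
] [0.7   0.3   0.034]
top lock_cylinder 0.46 [292. 189. 381. 292.] [0.474 0.242 0.034]
side index_base 0.96 [223. 214. 338. 282.] [0.476 0.202 0.034]
side index_base 0.25 [386. 238. 401. 258.] [0.695 0.143 0.034]
side dial_hub 0.79 [258. 208. 318. 252.] [0.504 0.258 0.034]
side index_mark 0.66 [261. 213. 319. 253.] [0.506 0.249 0.034]
side zero_line 0.8 [252. 218. 332. 267.] [0.503 0.215 0.034]
side lock_tab 0.64 [227. 214. 244. 232.] [0.4   0.315 0.034]
side loupe 0.61 [385. 239. 400. 260.] [0.692 0.138 0.034]
side pin_tin 0.7 [358. 203. 384. 224.] [0.696 0.272 0.034]
side pin_tin 0.51 [302. 182. 326. 192.] [0.604 0.42  0.034]
side lock_cylinder 0.5 [303. 180. 327. 190.] [0.608 0.429 0.034]
```

```bash
python3 - <<'E'
import cv2
a=cv2.imread("pics/top0.png")[100:300,220:440];a=cv2.resize(a,None,fx=3,fy=3,interpolation=2)
cv2.imwrite("pics/a.png",a[:600,:660])
b=cv2.imread("pics/side0.png");cv2.imwrite("pics/b.png",b)
E
```

```text
(no output)
```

View pics/a.png

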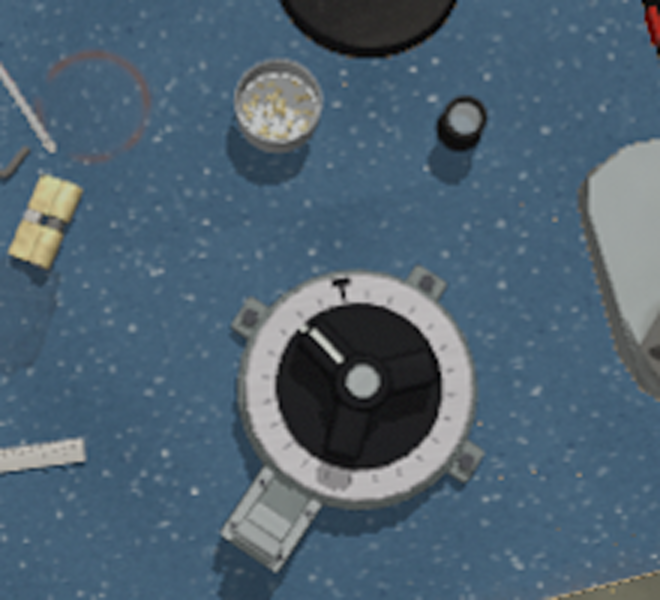

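View pics/b.png

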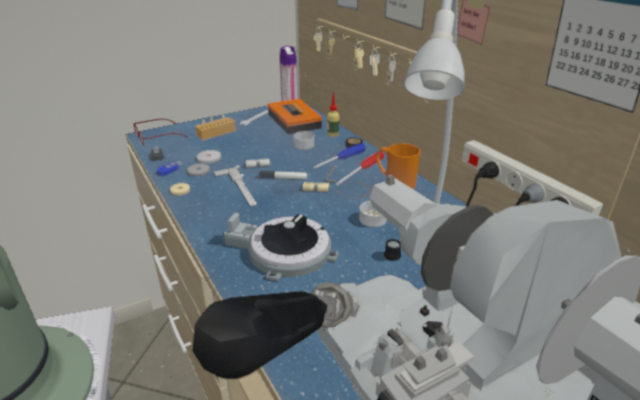

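```bash
python3 - <<'E'
from h import *
im,d=bot.grab_frame("top")
c,K,D=cam("top");R,t=ext("top");print("cam",-R.T@t)
v,u=np.mgrid[0:400,0:640]
p=cv2.undistortPoints(np.stack([u,v],-1).reshape(-1,1,2).astype(float),K,D).reshape(-1,2)
X=(np.c_[p,np.ones(len(p))]*d.reshape(-1,1)-t)@R
ok=d.reshape(-1)>0
print("height map cm rows x from .95 down, cols y .5 to -.75")
for x in np.arange(.9,.05,-.06):
    print("%.2f"%x,*["%3d"%(100*X[ok&(abs(X[:,0]-x)<.03)&(abs(X[:,1]-y)<.03)][:,2].max(initial=-.99)) for y in np.arange(.48,-.78,-.06)])
S=lambda x,y:[[220+x/3-.33,100+y/3-.33]]
hub=at_z("top",S(362,381),.064)[0]
m=at_z("top",S(308,328),.034)[0];z=at_z("top",S(343,300),.034)[0];z2=at_z("top",S(342,285),.032)[0];lt=at_z("top",S(268,508),.06)[0]
ring=at_z("top",[S(278,388)[0],S(441,388)[0],S(359,304)[0],S(359,470)[0]],.034);print(ring)
for n,q in dict(hub=hub,m=m,z=z,z2=z2,lt=lt).items():
    w=(q-hub)[:2];print(n,q.round(4),np.linalg.norm(w).round(4),np.degrees(np.arctan2(w[1],w[0])).round(1))
E
```

```text
cam [0.42343262 0.29698019 0.89075601]
height map cm rows x from .95 down, cols y .5 to -.75
0.90  19  24   0  16  15  15  14  10  13   7  23  24 -99 -99 -99   7 -99 -99 -99 -99 -99
0.84  10  10   0   2  33   3   0   0  18   6  28  29 -99 -99 -99 -99 -99 -99 -99 -99 -99
0.78  10  10   0   2  35  36   0   0  21  21  30  31 -99 -99 -99 -99 -99 -99 -99 -99 -99
0.72   1   0   2   3   3   3   3   0  24  24  30  31 -99 -99 -99 -99 -99 -99 -99 -99 -99
0.66   1   1   0   3   0   3   0  53  52  50  31  30  28  10  10 -99 -99 -99 -99 -99 -99
0.60   1   1   0   3   3   3   0  26  49  49  31  30  28  10  10   4 -99 -99 -99 -99 -99
0.54   0   0   0   6   6   6   0   5  11  16  15  14  14   4   3   0 -99 -99 -99 -99 -99
0.48   0   0   0   3   6   6   0   4  11  17  22  23   0   0   0   0 -99 -99 -99 -99 -79
0.42   0   0   2   6   5   3   0   0   0   0  22  28   0 -99 -99 -99 -79 -78 -78 -79 -78
0.36   0   0   0   6   0   0   0   0   0   0 -99 -99 -79 -79 -78 -79 -79 -79 -78 -79 -79
0.30   0   0   0   0   0   0 -99 -99 -79 -79 -79 -79 -79 -79 -78 -79 -79 -78 -79 -78 -78
0.24   0   0 -99 -99 -99 -79 -79 -78 -79 -79 -79 -79 -78 -78 -79 -79 -78 -79 -79 -79 -78
0.18 -99 -79 -79 -79 -79 -69  -1  -1  -1  -2 -69 -69 -79 -79 -78 -79 -79 -79 -79 -79 -78
0.12 -79 -79 -78 -79 -79  -1  -1  -1  -2  -2 -16 -69 -78 -79 -79 -79 -79 -79 -79 -79 -79
0.06 -79 -79 -78 -79 -78 -69 -24 -99 -99 -99 -69 -69 -78 -79 -79 -79 -79 -79 -79 -78 -79
[[0.4967426  0.29326099 0.034     ]
 [0.49974155 0.17806291 0.034     ]
 [0.55824388 0.23703847 0.034     ]
 [0.44094101 0.23519567 0.034     ]]
hub [0.5004 0.2363 0.064 ] 0.0 0.0
m [0.54   0.2731 0.034 ] 0.054 43.0
z [0.5608 0.2485 0.034 ] 0.0616 11.5
z2 [0.572  0.2493 0.032 ] 0.0728 10.4
lt [0.4136 0.2979 0.06  ] 0.1065 144.6
```

```bash
cat >> h.py <<'E'
def rows(wps):  # wps: list of (x,y,z,yaw deg) world targets, tool down
    s=bot.observe();p=np.array(s["position"]);R=Ro.from_euler("xyz",s["tool_rot"])
    for w in wps:
        sh=R.inv().apply(np.array(w[:3])-p)*100
        rv=(R.inv()*Ro.from_euler("xyz",[np.pi,0,np.radians(w[3])])).as_rotvec()
        print(f"[[{sh[0]:.1f},{sh[1]:.1f},{sh[2]:.1f}],[{rv[0]:.2f},{rv[1]:.2f},{rv[2]:.3f}],0],")
E
python3 - <<'E'
from h import *
print(np.round(bot.camera_params("wrist")["tool_from_camera"],3))
b=lambda r,a,z,y:(r*np.cos(np.radians(a)),r*np.sin(np.radians(a)),z,y)
rows([b(.43,-72.4,.42,17.6)]+[b(.43,-72.4+5.5*k,.42,17.6+4*k) for k in range(1,13)])
E
```

```text
[[ 0.001 -0.955 -0.296  0.076]
 [ 1.     0.     0.001 -0.002]
 [-0.    -0.296  0.955 -0.143]
 [ 0.     0.     0.     1.   ]]
[[-0.0,-19.5,-18.9],[0.00,0.00,0.001],0],
[[4.1,-19.7,-18.9],[0.00,0.00,-0.069],0],
[[8.2,-20.3,-18.9],[0.00,0.00,-0.139],0],
[[12.2,-21.3,-18.9],[0.00,0.00,-0.209],0],
[[16.1,-22.6,-18.9],[0.00,0.00,-0.279],0],
[[19.8,-24.3,-18.9],[0.00,0.00,-0.349],0],
[[23.4,-26.4,-18.9],[0.00,0.00,-0.418],0],
[[26.7,-28.8,-18.9],[0.00,0.00,-0.488],0],
[[29.9,-31.6,-18.9],[0.00,0.00,-0.558],0],
[[32.7,-34.6,-18.9],[0.00,0.00,-0.628],0],
[[35.2,-37.8,-18.9],[0.00,0.00,-0.698],0],
[[37.4,-41.3,-18.9],[0.00,0.00,-0.767],0],
[[39.3,-45.0,-18.9],[0.00,0.00,-0.837],0],
```

Request:
move_arm(series=[[[0,-3,-4],[0,0,0],0],[[0,-6,-8],[0,0,0],0],[[0,-9,-12],[0,0,0],0],[[0,-12.5,-15.5],[0,0,0],0],[[0,-16,-18.9],[0,0,0],0],[[0,-19.5,-18.9],[0,0,0],0],[[4.1,-19.7,-18.9],[0,0,-0.07],0],[[8.2,-20.3,-18.9],[0,0,-0.14],0],[[12.2,-21.3,-18.9],[0,0,-0.21],0],[[16.1,-22.6,-18.9],[0,0,-0.28],0],[[19.8,-24.3,-18.9],[0,0,-0.35],0],[[23.4,-26.4,-18.9],[0,0,-0.42],0],[[26.7,-28.8,-18.9],[0,0,-0.49],0],[[29.9,-31.6,-18.9],[0,0,-0.56],0],[[32.7,-34.6,-18.9],[0,0,-0.63],0],[[35.2,-37.8,-18.9],[0,0,-0.7],0],[[37.4,-41.3,-18.9],[0,0,-0.77],0],[[39.3,-45.0,-18.9],[0,0,-0.84],0]])

```text
clock: 2.45
position: [0.4274, -0.049, 0.4204]
tool_rot: [3.141, -0.0, 1.151]
force: [1.4, -0.8, 0.3]
grip_width: -0.0005
finger_force: 0.0
```

```bash
python3 - <<'E'
from h import *
rows([(.43,.10,.40,73),(.47,.23,.22,73)])
E
```

```text
[[13.7,-5.8,2.0],[0.00,-0.00,-0.123],0],
[[27.2,-7.5,20.0],[0.00,-0.00,-0.123],0],
```

Request:
move_arm(series=[[[3.5,-1.5,0],[0,0,-0.03],0],[[7,-3,0.5],[0,0,-0.06],0],[[10.5,-4.5,1.2],[0,0,-0.09],0],[[13.7,-5.8,2],[0,0,-0.12],0],[[16,-6.1,5],[0,0,-0.12],0],[[18,-6.4,8],[0,0,-0.12],0],[[20,-6.6,11],[0,0,-0.12],0],[[22,-6.8,13.5],[0,0,-0.12],0],[[24,-7.1,16],[0,0,-0.12],0],[[26,-7.3,18.5],[0,0,-0.12],0],[[27.2,-7.5,20],[0,0,-0.12],0],[[27.2,-7.5,20],[0,0,-0.12],0],[[27.2,-7.5,20],[0,0,-0.12],0]])

```text
clock: 3.53
position: [0.4698, 0.2281, 0.22]
tool_rot: [-3.14, 0.001, 1.269]
force: [-0.5, -1.1, 0.7]
grip_width: 0.0001
finger_force: 0.0
```

```bash
python3 - <<'E'
from h import *
s=bot.observe();print(s["position"],s["tool_rot"],s["clock"])
im,d=bot.grab_frame("wrist");cv2.imwrite("pics/w1.png",im[:,:,::-1])
print(proj("wrist",[[.5004,.2363,.064],[.5608,.2485,.034]],s))
for th in("dial_hub","index_mark","zero_line","lock_tab"):
    for q in bot.find_in("wrist",th)[:2]: print(th,round(q["conf"],2),np.round(q["bbox"]))
E
```

```text
[0.46982663 0.22807872 0.21997154] [-3.14023992e+00  6.33626155e-04  1.26897218e+00] 3.5333
[[351.37448135 164.706715  ]
 [407.72854724 126.84297922]]
dial_hub 0.59 [285.  92. 410. 217.]
index_mark 0.63 [287.  93. 410. 215.]
zero_line 0.92 [264.  67. 430. 236.]
lock_tab 0.98 [199. 103. 244. 145.]
```

View pics/w1.png

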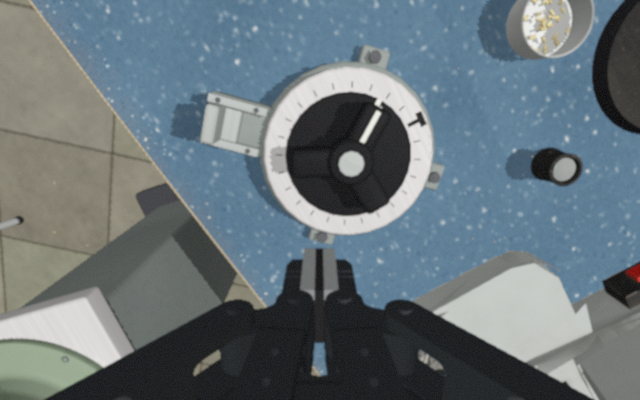

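```bash
cat >> h.py <<'E'
def dial(im,s,hub0=(.5004,.2363),save=None,n="wrist"):
    """ortho warp at ring height; disc centre by the disc/ring border; index and zero angles (deg, world)"""
    r=np.arange(-.1,.1,.0004);X,Y=np.meshgrid(r,r)   # X along world x, Y world y
    P=proj(n,np.c_[(hub0[0]+X).ravel(),(hub0[1]+Y).ravel(),np.full(X.size,.033)],s).astype(np.float32).reshape(*X.shape,2)
    w=cv2.remap(cv2.cvtColor(im,cv2.COLOR_RGB2GRAY),P[...,0],P[...,1],cv2.INTER_LINEAR)
    if save: cv2.imwrite(save,w)
    c=np.zeros(2)
    for _ in range(4):   # refine centre: radius of dark->light step along each ray
        a=np.radians(np.arange(0,360,3));rr=np.arange(.052,.070,.0003)
        xs=c[0]+np.cos(a)[:,None]*rr;ys=c[1]+np.sin(a)[:,None]*rr
        v=cv2.remap(w,((xs+.1)/.0004).astype(np.float32),((ys+.1)/.0004).astype(np.float32),1).astype(float)
        g=np.diff(cv2.GaussianBlur(v,(9,1),0),axis=1);e=rr[g.argmax(1)];ok=abs(e-np.median(e))<.003
        A=np.c_[np.cos(a),np.sin(a),np.ones(len(a))][ok];q=np.linalg.lstsq(A,e[ok],rcond=None)[0];c=c+q[:2]
    def prof(r0,r1):
        a=np.radians(np.arange(0,360,.25));rr=np.arange(r0,r1,.0004)
        xs=c[0]+np.cos(a)[:,None]*rr;ys=c[1]+np.sin(a)[:,None]*rr
        return cv2.remap(w,((xs+.1)/.0004).astype(np.float32),((ys+.1)/.0004).astype(np.float32),1).astype(float).mean(1)
    def peak(p):
        i=p.argmax();k=np.arange(i-32,i+33)%len(p);x=np.maximum(p[k]-p[k].max()*.5-np.median(p)*.5,0);return (i+((np.arange(-32,33)*x).sum()/x.sum()))*.25
    return c+np.array(hub0),q[2],peak(prof(.055,.059)),peak(255-prof(.069,.074))
E
python3 - <<'E'
from h import *
im=cv2.imread("pics/w1.png")[:,:,::-1].copy();s=bot.observe()
print(dial(im,s,save="pics/o1.png"))
im=cv2.imread("pics/top0.png")[:,:,::-1].copy()
print(dial(im,s,n="top"))
E
```

```text
(array([0.50181418, 0.23642657]), np.float64(0.05916690781862971), np.float64(45.243865343438806), np.float64(11.024873202251094))
(array([0.50014341, 0.23628554]), np.float64(0.058719494393323274), np.float64(45.24009358821187), np.float64(10.871018766756032))
```

View pics/o1.png

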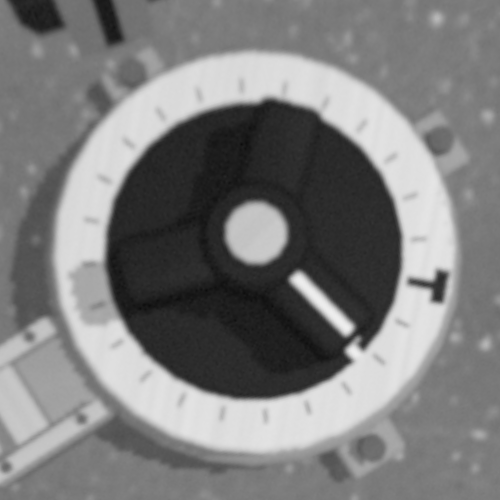

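```bash
cat >> h.py <<'E'
H=np.array([.501,.2364])
def fp(phi,z=.043,gap=.024):
    a=np.radians(phi);p=H+.043*np.array([np.cos(a),np.sin(a)])+gap*np.array([-np.sin(a),np.cos(a)]);return (*p,z,phi-90)
E
python3 - <<'E'
from h import *
rows([fp(183,.10),fp(183)]+[fp(q) for q in (177,171,167,163,159,155,151,147,143,139,135)])
E
```

```text
[[-2.0,-0.6,12.1],[0.00,-0.00,-0.357],0],
[[-2.0,-0.6,17.8],[0.00,-0.00,-0.357],0],
[[-1.6,-1.0,17.8],[0.00,-0.00,-0.252],0],
[[-1.2,-1.3,17.8],[0.00,-0.00,-0.147],0],
[[-0.9,-1.5,17.8],[0.00,-0.00,-0.077],0],
[[-0.7,-1.7,17.8],[0.00,-0.00,-0.008],0],
[[-0.3,-1.9,17.8],[0.00,-0.00,0.062],0],
[[-0.0,-2.0,17.8],[0.00,-0.00,0.132],0],
[[0.3,-2.1,17.8],[0.00,-0.00,0.202],0],
[[0.6,-2.2,17.8],[0.00,-0.00,0.272],0],
[[1.0,-2.3,17.8],[0.00,-0.00,0.341],0],
[[1.3,-2.3,17.8],[0.00,-0.00,0.411],0],
[[1.6,-2.3,17.8],[0.00,-0.00,0.481],0],
```

Request:
move_arm(series=[[[-0.7,-0.2,4],[0,0,-0.12],0],[[-1.4,-0.4,8],[0,0,-0.24],0],[[-2.0,-0.6,11.5],[0,0,-0.36],0],[[-2.0,-0.6,14],[0,0,-0.36],0],[[-2.0,-0.6,16],[0,0,-0.36],0],[[-2.0,-0.6,17.7],[0,0,-0.36],0],[[-2.0,-0.6,17.7],[0,0,-0.36],0],[[-1.6,-1.0,17.7],[0,0,-0.25],0],[[-1.2,-1.3,17.7],[0,0,-0.15],0],[[-0.9,-1.5,17.7],[0,0,-0.08],0],[[-0.7,-1.7,17.7],[0,0,-0.01],0],[[-0.3,-1.9,17.7],[0,0,0.06],0],[[0,-2.0,17.7],[0,0,0.13],0],[[0.3,-2.1,17.7],[0,0,0.2],0],[[0.6,-2.2,17.7],[0,0,0.27],0],[[1.0,-2.3,17.7],[0,0,0.34],0],[[1.3,-2.3,17.7],[0,0,0.41],0],[[1.6,-2.3,17.7],[0,0,0.48],0],[[1.6,-2.3,17.7],[0,0,0.48],0]])

```text
clock: 5.37
position: [0.4535, 0.2502, 0.0448]
tool_rot: [3.141, -0.001, 0.784]
force: [-1.1, -1.5, 0.7]
grip_width: 0.0004
finger_force: 0.7
```

```bash
python3 - <<'E'
from h import *
s=bot.observe();print(s["position"],s["tool_rot"],s["clock"],s["force"],fp(135))
im,d=bot.grab_frame("wrist");cv2.imwrite("pics/w2.png",im[:,:,::-1])
im2,d=bot.grab_frame("top");cv2.imwrite("pics/t2.png",im2[:,:,::-1])
print(dial(im,s,tuple(H),"pics/o2.png"),dial(im2,s,tuple(H),n="top",save="pics/o2t.png"))
a=np.hstack([cv2.imread("pics/o2.png"),cv2.imread("pics/o2t.png")]);cv2.imwrite("pics/o2b.png",cv2.resize(a,(800,400)))
E
```

```text
[0.45352553 0.25018737 0.04475704] [ 3.14106551e+00 -1.01657331e-03  7.83927987e-01] 5.3667 [-1.07390382 -1.51926654  0.70472765] (np.float64(0.45362384566050135), np.float64(0.24983502884254438), 0.043, 45)
(array([0.50057386, 0.23799919]), np.float64(0.05905525784226032), np.float64(13.805050505050506), np.float64(198.52530228688033)) (array([0.50071548, 0.23685524]), np.float64(0.0582883354322268), np.float64(148.87559640752175), np.float64(297.2508994803003))
```

View pics/o2b.png

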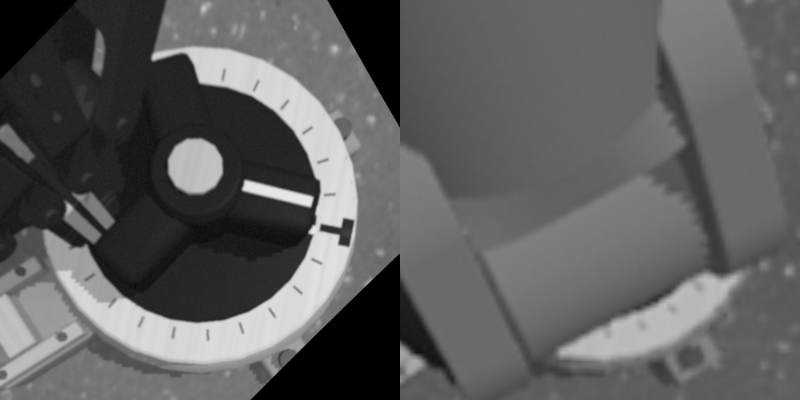

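```bash
sed -i 's/^    return c+np.array(hub0),q\[2\].*/    sel=lambda p:np.where(abs((np.arange(1440)*.25-11+180)%360-180)<60,p,p.min())\n    return c+np.array(hub0),q[2],[round(peak(sel(prof(a,a+.002))),1) for a in (.053,.055,.056,.057,.058)],[round(peak(sel(255-prof(a,a+.002))),1) for a in(.063,.065,.067,.069,.071,.073)]/' h.py
python3 - <<'E'
from h import *
s=bot.observe()
for n in("w1","w2"):
  im=cv2.imread(f"pics/{n}.png")[:,:,::-1].copy()
  if n=="w2":print(dial(im,s,tuple(H)))
a=cv2.imread("pics/o2.png")[200:380,280:480];cv2.imwrite("pics/o2c.png",cv2.resize(a,None,fx=3,fy=3,interpolation=2))
E
```

```text
(array([0.50031363, 0.23809049]), np.float64(0.05914469042209203), [np.float64(359.1), np.float64(359.1), np.float64(358.5), np.float64(14.1), np.float64(13.4)], [np.float64(11.7), np.float64(11.7), np.float64(11.7), np.float64(11.7), np.float64(11.7), np.float64(11.4)])
```

View pics/o2c.png

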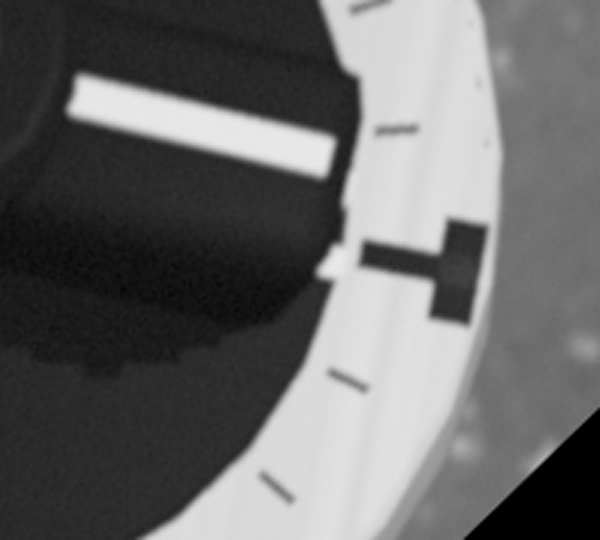

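```bash
python3 - <<'E'
from h import *
d=np.array(fp(132.8))-np.array(fp(135));print(Ro.from_euler("xyz",[np.pi,0,np.radians(45)]).inv().apply(d[:3])*100,-np.radians(d[3]))
E
```

```text
[ 1.66836580e-01 -8.89612824e-02 -1.08946150e-17] 0.038397243543875054
```

Then back off and rise in the same call sequence, for an unobstructed look.

Request:
move_arm(series=[[[0.08,-0.04,0],[0,0,0.02],0],[[0.17,-0.09,0],[0,0,0.04],0],[[0.17,-0.09,0],[0,0,0.04],0],[[0.17,-0.09,0],[0,0,0.04],0],[[-0.3,0,0],[0,0,0.02],0],[[-0.8,0.1,0],[0,0,0],0],[[-0.8,0.1,-3],[0,0,0],0],[[-0.8,0.1,-6],[0,0,0],0],[[-0.8,0.1,-10],[0,0,0],0],[[-0.8,0.1,-14],[0,0,0],0],[[-0.8,0.1,-17],[0,0,0],0],[[-0.8,0.1,-17],[0,0,0],0],[[-0.8,0.1,-17],[0,0,0],0]])

```text
clock: 6.55
position: [0.4488, 0.2434, 0.2147]
tool_rot: [3.14, -0.003, 0.788]
force: [-0.0, -0.1, -0.1]
grip_width: 0.0
finger_force: 0.0
```

```bash
python3 - <<'E'
from h import *
s=bot.observe();print(s["position"],s["tool_rot"],s["clock"])
im,d=bot.grab_frame("wrist");cv2.imwrite("pics/w3.png",im[:,:,::-1])
print(dial(im,s,tuple(H),"pics/o3.png"))
r=bot.find_in("wrist","lock_tab");print(r[:1])
a=cv2.imread("pics/o3.png");cv2.imwrite("pics/o3b.png",cv2.resize(a,(600,600),interpolation=2))
E
```

```text
[0.44878384 0.24343632 0.21470093] [ 3.13993017e+00 -2.91483575e-03  7.88452262e-01] 6.55
(array([0.50020426, 0.23771589]), np.float64(0.05889259309884242), [np.float64(7.1), np.float64(11.7), np.float64(12.0), np.float64(12.1), np.float64(12.1)], [np.float64(11.1), np.float64(11.2), np.float64(11.2), np.float64(11.2), np.float64(11.1), np.float64(11.2)])
[{'bbox': [216.3, 153.1, 259.5, 197.7], 'conf': 0.72}]
```

View pics/o3b.png

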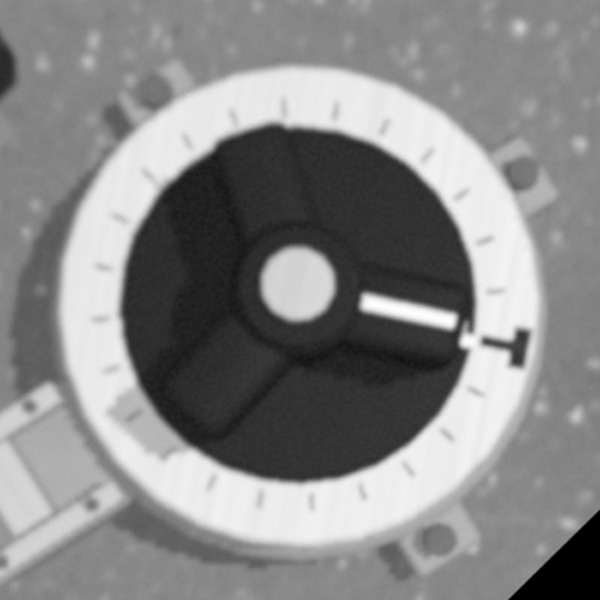

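```bash
python3 - <<'E'
from h import *
s=bot.observe();im,d=bot.grab_frame("wrist");c,K,D=cam("wrist");R,t=ext("wrist",s)
v,u=np.mgrid[130:230,170:290]
p=cv2.undistortPoints(np.stack([u,v],-1).reshape(-1,1,2).astype(float),K,D).reshape(-1,2)
X=(np.c_[p,np.ones(len(p))]*d[130:230,170:290].reshape(-1,1)-t)@R
w=X[:,:2]-[.5005,.237];r=np.hypot(*w.T);m=(X[:,2]>.05)&(X[:,2]<.066)&(r>.09)
P=X[m];print(m.sum(),P.mean(0));(cc,sz,ang)=cv2.minAreaRect((P[:,:2]*1000).astype(np.float32));print(cc,sz,ang)
q=np.array(cc)/1000-[.5005,.237];print(np.hypot(*q),np.degrees(np.arctan2(q[1],q[0])))
E
```

```text
599 [0.3957214  0.30506566 0.05913181]
(394.00335693359375, 304.669189453125) (34.094261169433594, 12.462235450744629) 56.93221664428711
0.1261770747230116 147.56765450442165
```

```bash
python3 - <<'E'
from h import *
u=np.array([np.cos(np.radians(147.2)),np.sin(np.radians(147.2))]);C=np.array([.5005,.237])
rows([(*(C+.17*u),.21,147.2),(*(C+.17*u),.12,147.2)])
E
```

```text
[[-0.3,-12.5,0.2],[-0.00,0.00,-1.781],0],
[[-0.2,-12.4,9.2],[-0.00,0.00,-1.781],0],
```

Request:
move_arm(series=[[[0,-1,0],[0,0,-0.12],0],[[0,-2,0],[0,0,-0.24],0],[[0,-3,0],[0,0,-0.36],0],[[0,-4,0],[0,0,-0.48],0],[[0,-5,0],[0,0,-0.6],0],[[0,-6,0],[0,0,-0.72],0],[[0,-7,0],[0,0,-0.84],0],[[0,-8,0],[0,0,-0.96],0],[[0,-9,0],[0,0,-1.08],0],[[0,-10,0],[0,0,-1.2],0],[[-0.1,-11,0],[0,0,-1.32],0],[[-0.2,-12,0],[0,0,-1.44],0],[[-0.3,-12.5,0],[0,0,-1.56],0],[[-0.3,-12.5,1],[0,0,-1.68],0],[[-0.3,-12.5,3],[0,0,-1.78],0],[[-0.3,-12.5,5],[0,0,-1.78],0],[[-0.3,-12.5,7],[0,0,-1.78],0],[[-0.3,-12.5,9],[0,0,-1.78],0],[[-0.3,-12.5,9],[0,0,-1.78],0]])

```text
clock: 8.28
position: [0.3558, 0.3282, 0.1196]
tool_rot: [-3.136, -0.002, 2.569]
force: [-0.1, 0.3, -1.0]
grip_width: 0.0001
finger_force: 0.0
```

```bash
python3 - <<'E'
from h import *
u=np.array([np.cos(np.radians(147.2)),np.sin(np.radians(147.2))]);C=np.array([.5005,.237])
print(bot.observe()["position"])
rows([(*(C+r*u),.045,147.2) for r in (.17,.144,.125)])
E
```

```text
[0.35578058 0.32821613 0.1196348 ]
[[-0.1,0.2,7.5],[-0.01,-0.00,-0.000],0],
[[-2.7,0.2,7.5],[-0.01,-0.00,-0.000],0],
[[-4.6,0.2,7.5],[-0.01,-0.00,-0.000],0],
```

Request:
move_arm(series=[[[0,0.2,3],[0,0,0],0],[[0,0.2,5.5],[0,0,0],0],[[0,0.2,7.5],[0,0,0],0],[[0,0.2,7.5],[0,0,0],0],[[-1.0,0.2,7.5],[0,0,0],0],[[-2.0,0.2,7.5],[0,0,0],0],[[-2.5,0.2,7.5],[0,0,0],0],[[-2.8,0.2,7.5],[0,0,0],0],[[-3.1,0.2,7.5],[0,0,0],0],[[-3.4,0.2,7.5],[0,0,0],0],[[-3.7,0.2,7.5],[0,0,0],0],[[-4.0,0.2,7.5],[0,0,0],0],[[-4.2,0.2,7.5],[0,0,0],0],[[-4.4,0.2,7.5],[0,0,0],0],[[-4.4,0.2,7.5],[0,0,0],0]])

```text
clock: 9.53
position: [0.3958, 0.3072, 0.0483]
tool_rot: [-3.141, 0.0, 2.568]
force: [-0.3, -0.2, 0.0]
grip_width: 0.0001
finger_force: 0.1
```

Request:
move_arm(series=[[[-0.1,0,0.2],[0,0,0],0],[[-0.2,0,0.2],[0,0,0],0],[[-0.2,0,0.2],[0,0,0],0],[[-0.2,0,0.2],[0,0,0],0]])

```text
clock: 9.87
position: [0.3971, 0.3062, 0.0461]
tool_rot: [-3.141, 0.0, 2.568]
force: [-1.3, 2.0, -0.9]
grip_width: -0.0003
finger_force: 0.8
```

Request:
move_arm(series=[[[-0.1,0,0],[0,0,0],0],[[-0.2,0,0],[0,0,0],0],[[-0.2,0,0],[0,0,0],0],[[-0.2,0,0],[0,0,0],0]])

```text
clock: 10.2
position: [0.3975, 0.3059, 0.0462]
tool_rot: [-3.141, -0.002, 2.569]
force: [-9.7, 5.6, -0.2]
grip_width: 0.0001
finger_force: 5.5
```

Request:
move_arm(series=[[[0.5,0,0],[0,0,0],0],[[2,0,0],[0,0,0],0],[[4,0,0],[0,0,0],0],[[4,0,-3],[0,0,0],0],[[4,0,-7],[0,0,0],0],[[1,0,-11],[0,0,0],0],[[-2,0,-14],[0,0,0],0],[[-5,0,-17],[0,0,0],0],[[-7,0,-19],[0,0,0],0],[[-7,0,-19],[0,0,0],0],[[-7,0,-19],[0,0,0],0]])

```text
clock: 11.12
position: [0.459, 0.2662, 0.2372]
tool_rot: [3.14, 0.002, 2.564]
force: [-1.5, -0.3, -1.1]
grip_width: -0.0002
finger_force: 0.0
```

```bash
python3 - <<'E'
from h import *
s=bot.observe();print(s["position"],s["clock"],s["force"])
im,d=bot.grab_frame("wrist");cv2.imwrite("pics/w4.png",im[:,:,::-1])
print(dial(im,s,(.5005,.237),"pics/o4.png"))
c,K,D=cam("wrist");R,t=ext("wrist",s);v,u=np.mgrid[0:400,0:640]
p=cv2.undistortPoints(np.stack([u,v],-1).reshape(-1,1,2).astype(float),K,D).reshape(-1,2)
X=(np.c_[p,np.ones(len(p))]*d.reshape(-1,1)-t)@R
w=X[:,:2]-[.5005,.237];r=np.hypot(*w.T);m=(X[:,2]>.05)&(X[:,2]<.066)&(r>.09)&(r<.15)&(d.ravel()>0)&(w[:,0]<-.06)&(w[:,1]>.02)
q=w[m].mean(0);print(m.sum(),np.hypot(*q))
cv2.imwrite("pics/w4v.png",im[:,:,::-1])
E
```

```text
[0.45902095 0.26623254 0.23718586] 11.1167 [-1.5282015  -0.34671135 -1.08238613]
(array([0.50004959, 0.23793559]), np.float64(0.05872794039116276), [np.float64(3.6), np.float64(3.9), np.float64(4.1), np.float64(4.2), np.float64(4.3)], [np.float64(329.8), np.float64(329.6), np.float64(329.5), np.float64(329.5), np.float64(329.4), np.float64(329.5)])
532 0.10892839412273328
```

View pics/w4v.png

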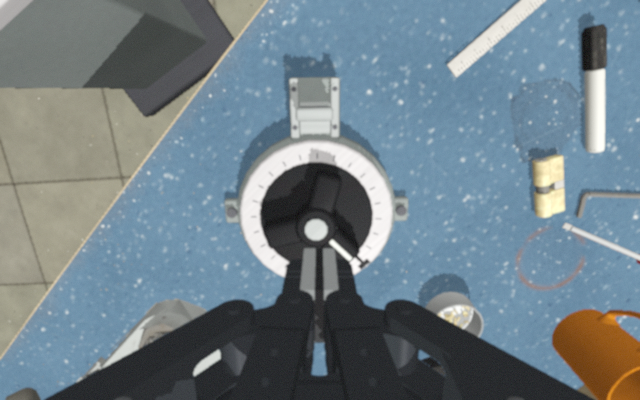

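```bash
python3 -c "
from workcell import bot
print(bot.job_done())"
```

```text
the job is handed in; nothing more can be done
None
```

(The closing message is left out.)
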